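# Draw the cup tote to the front of the drying rack with the pull hook

### The job

The blue tote with the two clay cups has been pushed too deep into its bay of the drying rack to be reached by hand. Take the pull hook from the cork mat, hook its claw over the tote's front wall and drag the tote forward until its front comes up square against the yellow stop strip, wherever that was last set; keep up a light, steady pull against it for a moment so that it is really home, but never a hard one, which would tear the strip off, and keep the cups standing. Then unhook it, stand the hook back on the mat and let go; do not touch the tote with the hand and leave everything else as it is.

Things in the scene. Friction and masses are not known exactly. Their poses are not given: they have to be found in the camera images.
- hook_grip (a point): pull hook: a dark wooden block handle 100 long, 26 wide, 44 high, that stands on its flat underside; this point is the centre of the handle (22 above its underside), where it is to be grasped across its width. Its x axis points along the handle towards the claw, z up. A dark steel rod of 8 diameter leaves the handle's front end along x, its centre 10 above this point, and at x = 175 bends straight down into the claw. 220 g, balanced within 25 of this point
- claw_tip (a point): lower end of the claw (8 diameter): 175 ahead of the centre of the handle and 14 below it, 20 below the rod's underside. Axes as the handle's
- mat: cork mat, fixed to the table, 200 (its x) x 130 (its y), 4 thick, on which the hook stands with its claw ahead over the mat's far edge. Origin: centre of its underside
- rack: fixed wooden drying rack, two bays side by side, each 180 wide, 300 deep; its floor board is 20 above the table, its side walls and middle divider (10 thick) reach to 200, and thin steel bars 25 or more behind the front rail close the top at 200 to 206. Origin: on the table, at the middle of the rack's front, on the inner face of its front rail; x points into the rack, y to the left, bays centred at y = +95 and -95
- rail: dark front rail, fixed, top 36 above the table; origin and axes as the rack's, inner face at x = 0. Behind it each bay has a yellow stop strip (170 wide, 6 thick, top 16 above the rack's floor), parallel to it, held by magnets; its face that stops the tote lies anywhere from x = 6 to 42, same in both bays, not measured. Rigid; 4 N on it shows the tote is home, over 16 N tears it off
- tote: blue open-topped tote in one of the two bays, 140 x 140 x 65 high, walls and floor 5 thick, up to 0.8 kg with the cups, sliding with friction on the rack's floor. Origin: centre of its underside; its front wall is at x = -70 (outer face), x points into the rack, z up
- lip (a point): middle of the top edge of the blue tote's front wall, on the outer face, 65 above the tote's underside; the wall's inner face is at x = +5 from here. Axes as the tote's; the space behind it is free of cups for at least 40
- front_left (a point): point on the outer front face of the blue tote near its left corner, y = +60 of the tote, 10 above its underside
- front_right (a point): the same near its right corner, y = -60
- cup_a_mid (a point): unglazed clay cup standing in the blue tote, 48 across, 55 high, 90 g; this point is at its centre, half-way up
- cup_b_mid (a point): the other clay cup of the same kind, standing beside it
- grey_tote: grey open-topped tote of the same make and size as the blue one, holding glazed tiles; it stands in the other bay and stays there. Origin: centre of its underside
- paint_tray: white tray of six paint pots, 150 x 120 x 30, fixed to the table. Origin: centre of its underside
- blue_bottle: blue paint bottle, 40 across, 90 high. Origin: centre of its underside
- white_bottle: white paint bottle, 36 across, 100 high. Origin: centre of its underside
- clay_pot: round terracotta pot, 116 across, 98 high. Origin: centre of its underside
- painted_jar: blue lidded jar, 110 across, 105 high. Origin: centre of its underside
- brush: paint brush lying on the table, 170 long, up to 20 thick

How it is judged:
By the outcome, as a careful person would: the job done as asked, in the order asked, and still so for the second after the job is handed in, with the robot touching nothing.
It also fails if it takes over 72 s, if anything falls off the work surface, if the arm or the gripper's body presses on something with over 40 N, if the wrist force passes 120 N, or if a joint passes its speed limit or range.

### The arm

A 6-joint arm with a two-finger parallel gripper is mounted at the origin on the work surface. World frame = base frame: x ahead of the robot, y to its left, z up, the work surface at z = 0. Lengths are in m, angles in degrees, forces in N, time in s.
With the tool pointing down it reaches from about 0.4 to 0.825 m from the base axis. Payload 7 kg.
Tool frame: the origin (TCP) lies at the very end of the fingers, on their centre line; the grasp point (between the pads) lies 19 mm behind it; z points along the fingers, y is the line along which they close (so a half turn about z gives the same grasp; the last joint's range is limited). The gripper opens to 88 mm and grips with 3 to 60 N. Pads are 19 mm wide; open, the fingers measure 130 mm over their backs; the gripper's body (78 mm by 193 mm) begins 47 mm behind the grasp point.
Start: joints at [-55.8, 20.546, 0.682, 0, -70.136, -16.507], TCP at [0.205, -0.643, 0.227] pointing down, gripper open.
Joint ranges: [-176.03, 176.03], [-82.01, 121.73], [-58.28, 71.71], [-173.87, 95.51], [-174.79, -0.11], [-173.66, 173.66]. Speed limits (degrees/s): [136.94, 136.94, 172.46, 180, 180, 180].

### API

Orientations are given as [roll, pitch, yaw] about the fixed x, y, z axes, in that order (R = Rz(yaw) Ry(pitch) Rx(roll)).
In Python, from plant import r gives the robot as it stands. The module is installed in compiled form; this text tells all that it offers.
- The arm moves only by the tool jog_arm, never from a script. Its arguments are lists of equal length, an entry for each row: "travel": the shift along the tool's x, y, z each as a share of 50 cm, from -1 to 1, a list of three; "dr": the turn, a rotation vector about the tool's x, y, z each as a share of 360 degrees, from -1 to 1, a list of three; "claw": the opening, from 0 (shut) to 1 (fully open). A call has exactly 10 rows; each row is the pose to reach, as a shift and turn from the pose commanded when the call began, along the tool's axes at that moment, turning the shorter way round; what a row does not reach only later rows make up. A row lasts 1/8 s, in which the tool goes at most 62.5 mm and 10.7 degrees, less where a joint would pass 70% of its speed; a pose out of reach is approached as far as the arm can. A call with a number of a shift or a turn outside -1 to 1 is refused whole. A call with a gripper value outside its range is refused whole. The fingers move at their own pace and stop on an object; "newtons" is the grip in N (left out, the last holds). Time passes only in rows, so rows that repeat a pose let the fingers close, or fill a call up. It gives the time, the measured TCP pose, the force, the opening and the grip force at its end, in the units of the state.
- r.get_state(): the state, without advancing time (a new reading comes with each control period).
- r.capture(name): name is "side" or "top"; returns a dict with "pixels" (420x560x3 uint8, red, green, blue), "range_z" (420x560 float32, m along the optical axis (not along the pixel's ray), 0 where there is no reading), "fx", "fy", "cx", "cy" (pixels), "dist_coeffs" ([k1, k2, p1, p2, k3] as OpenCV has them; the pictures are not rectified), "position" and "attitude" of the camera in the world. Camera axes: x right, y up, looking along -z (the intrinsics and any distortion apply to the point x, -y, -z); pixel columns grow to the right and rows downward; lengths in m; the calibration is good to about 2 mm. A picture is of the moment at which its call begins.
- r.close_job(): hands the job in; it is judged then, once.
Trained networks look in the newest picture that a camera, given by its name, has taken for a name from the list of things; names that differ only in an ending like _2 or _b are one class to them, and where a whole thing is asked for, a point or a joint stands for the part that bears it (a point fixed in the world has none). Each returns a list of dicts, best first, with "conf" (0 to 1); they miss things now and then, are a little off and sometimes report something else, mostly with a low value. They report only what shows in the picture. A call takes as long as a camera call.
- r.boxes_of(name, camera): "extent" ([left, top, right, bottom] in pixels, round what is visible of it).
- r.regions_of(name, camera): "pixels" (420x560 bool, what is visible of it) and "extent" ([left, top, right, bottom] in pixels, round what is visible of it).
- r.tip_of(name, camera): "at" ([column, row] in pixels: a listed point, or the origin of a listed thing).
The state is a dict: "time_s": time; "joints": joint angles; "qd": joint speeds; "joint_torque": joint torques, N m; "tcp_pos": TCP position; "eef_rot": TCP orientation; "contact_force": force on the tool from outside, world axes, zero at the start; "moment": the same for the moment, N m; "gripper_width": finger opening in m; "gripper_force": force on a finger pad.
Only numpy, scipy, OpenCV 4.12 (cv2) and the standard library are available. Lean on these libraries where they do the work, as an engineer would, in place of code of your own. Each camera call takes 0.05 s, during which the arm holds its last target. There are 200 camera calls.

## Working session

There is one attempt and no reset: what is moved stays moved. The work goes in short steps, Python scripts to look and compute and a tool call to move; the robot and the scene stay as the last step left them, time stands still between calls to the robot, and variables do not carry over. Pictures are saved under pics/ and viewed, at most 10 in all, crops included, and the job is handed in when it is done.

Besides the shell and the picture viewer there is one more tool, called in YAML: its name, and indented under it one key for each argument. jog_arm: Moves the arm, as the interface text tells. Its arguments: {"type":"object","properties":{"travel":{"type":"array"},"dr":{"type":"array"},"claw":{"type":"array"},"newtons":{"type":"number"}},"required":["travel","dr","claw"]}

```bash
mkdir -p pics; cat > h.py <<'E'
import numpy as np, cv2
from scipy.spatial.transform import Rotation as R
from plant import r
def att(a):
    a=np.array(a,float)
    if a.shape==(3,3): return a
    if a.size==4: return R.from_quat(a).as_matrix()
    return R.from_euler('xyz',a,degrees=True).as_matrix()
def ray(c,uv):
    K=np.array([[c['fx'],0,c['cx']],[0,c['fy'],c['cy']],[0,0,1.]])
    p=cv2.undistortPoints(np.array(uv,float).reshape(-1,1,2),K,np.array(c['dist_coeffs'],float)).reshape(-1,2)
    return np.c_[p[:,0],-p[:,1],-np.ones(len(p))]@att(c['attitude']).T
def atz(c,uv,z):   # intersect with plane z
    d=ray(c,uv); o=np.array(c['position']); return o+d*((z-o[2])/d[:,2])[:,None]
def dep(c,uv):
    uv=np.array(uv,float).reshape(-1,2); i=np.round(uv).astype(int)
    return np.array(c['position'])+ray(c,uv)*c['range_z'][i[:,1],i[:,0]][:,None]
def cloud(c,mask):
    v,u=np.nonzero(mask&(c['range_z']>0)); return dep(c,np.c_[u,v])
E
cat > a.py <<'E'
from h import *
np.set_printoptions(precision=3,suppress=True)
for n in ['side','top']:
    c=r.capture(n); cv2.imwrite(f'pics/{n}0.png',c['pixels'][:,:,::-1]); print(n,c['position'],c['attitude'],c['fx'],c['dist_coeffs'])
    for t in ['hook_grip','claw_tip','mat','rack','tote','lip','front_left','front_right','cup_a_mid','grey_tote']:
        for d in r.tip_of(t,n)[:2]:
            print(t,np.array(d['at']),round(d['conf'],2),dep(c,np.clip(d['at'],0,[559,419]))[0])
print(r.get_state())
E
python3 a.py
```

```text
side [-0.334 -0.366  0.869] [ 52.362  -0.241 -67.291] 457.24173815639074 [0.01 0.   0.   0.   0.  ]
rack [269.6 229.9] 0.6 [0.585 0.046 0.013]
rack [444.5 303.9] 0.55 [ 0.492 -0.452  0.019]
tote [263.8 188.9] 0.89 [0.69  0.11  0.072]
lip [248.6 186.5] 0.74 [0.687 0.16  0.069]
lip [362.  317.5] 0.39 [ 0.384 -0.28   0.008]
front_left [237.6 193.7] 0.75 [0.688 0.2   0.03 ]
front_right [271.8 201.1] 0.89 [0.604 0.047 0.104]
cup_a_mid [255.8 175. ] 0.58 [0.767 0.174 0.059]
cup_a_mid [426.8 255.3] 0.49 [ 0.616 -0.387  0.046]
grey_tote [316.4 201.2] 0.81 [ 0.681 -0.06   0.081]
top [0.31  0.022 1.312] [ 12.107  -0.048 -88.224] 445.32297801619217 [-0.09  0.    0.    0.    0.  ]
hook_grip [189.2 283.4] 0.84 [0.357 0.28  0.046]
hook_grip [222.7 168.9] 0.7 [0.688 0.201 0.071]
claw_tip [189.7 226. ] 0.72 [0.522 0.291 0.041]
mat [188.1 278.4] 0.63 [0.371 0.284 0.048]
mat [188.7 282. ] 0.41 [0.361 0.282 0.045]
rack [275.2 207.6] 0.86 [0.587 0.045 0.029]
tote [244.5 152.8] 0.57 [0.754 0.144 0.03 ]
lip [240.9 169.2] 0.78 [0.688 0.147 0.073]
front_left [221.1 172.9] 0.8 [0.687 0.21  0.034]
front_left [121.1 242.6] 0.53 [0.465 0.485 0.053]
front_right [261.7 174.4] 0.97 [0.69  0.089 0.021]
cup_a_mid [230.3 138. ] 0.78 [0.801 0.19  0.027]
grey_tote [307.5 157.6] 0.8 [ 0.734 -0.046  0.06 ]
grey_tote [119.7 243.4] 0.46 [0.463 0.489 0.053]
{'time_s': 1.1, 'joints': array([-55.8  ,  20.547,   0.68 ,  -0.001, -70.134, -16.508]), 'qd': array([0.046, 0.03 , 0.048, 0.059, 0.051, 0.081]), 'joint_torque': array([ -0.   , -58.24 ,  29.33 ,   7.002,   0.013,  -0.   ]), 'tcp_pos': array([ 0.205, -0.643,  0.227]), 'eef_rot': array([ 179.999,    0.   , -162.308]), 'contact_force': array([-0.644, -0.31 ,  0.274]), 'moment': array([ 0.018, -0.028, -0.024]), 'gripper_force': 0.0, 'gripper_width': 0.0874463806943424}
```

View pics/top0.png

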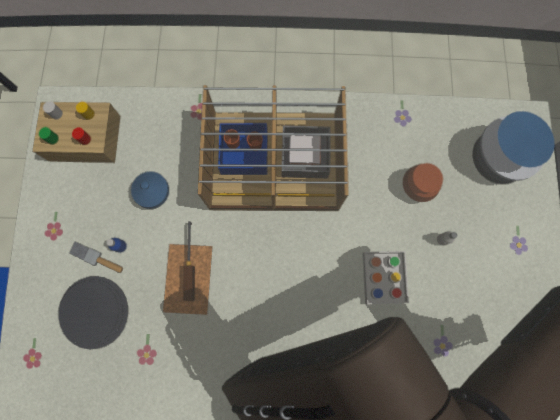

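View pics/side0.png

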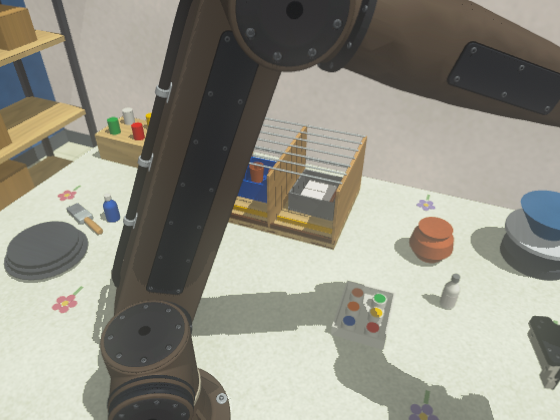

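```bash
cat > b.py <<'E'
from h import *
np.set_printoptions(precision=4,suppress=True)
c=r.capture('top'); p=c['pixels']
for n,(x0,y0,x1,y1) in {'rackc':(195,80,355,215),'hookc':(155,210,225,325)}.items():
    q=cv2.resize(p[y0:y1,x0:x1,::-1],None,fx=5,fy=5,interpolation=cv2.INTER_CUBIC); cv2.imwrite(f'pics/{n}.png',q)
hsv=cv2.cvtColor(p,cv2.COLOR_RGB2HSV).astype(int)
# handle: dark within mat
z=c['range_z']
V,U=np.mgrid[0:420,0:560]; P=dep(c,np.c_[U.ravel(),V.ravel()]).reshape(420,560,3); np.save('P.npy',P)
box=(U>160)&(U<220)&(V>215)&(V<320)
def ax(m,name):
    q=P[m]; mu=q.mean(0); w,v=np.linalg.eigh(np.cov(q[:,:2].T)); d=v[:,1]*np.sign(v[0,1]); s=(q[:,:2]-mu[:2])@d; t=(q[:,:2]-mu[:2])@[-d[1],d[0]]
    print(name,m.sum(),'mean',mu,'yaw',np.degrees(np.arctan2(d[1],d[0])),'ext',s.min(),s.max(),t.min(),t.max(),'mid',mu[:2]+d*(s.min()+s.max())/2,'zmed',np.median(q[:,2]))
ax(box&(P[...,2]>.040)&(P[...,2]<.056)&(P[...,0]<.425)&(hsv[...,2]<90),'handle')
ax(box&(P[...,0]>.425)&(P[...,2]>.025)&(hsv[...,2]<100),'rod')
for t in ['tote','hook_grip','mat','rail']:
    d=r.regions_of(t,'top')
    if d: ax(d[0]['pixels']&(z>0),t+str(d[0]['conf']))
y=(hsv[...,0]>20)&(hsv[...,0]<32)&(hsv[...,1]>170)&(U>200)&(U<350)&(V>180)&(V<212)
ax(y,'yellow')
# tote front rim
m=(hsv[...,0]>100)&(hsv[...,0]<130)&(hsv[...,1]>120)&(U>210)&(U<272)&(V>115)&(V<182)&(P[...,2]>.074)&(P[...,2]<.096)
q=P[m]; print('rim',len(q),q.min(0),q.max(0)); f=q[q[:,0]<.70]; print('front rim', len(f), np.polyfit(f[:,1],f[:,0],1), f.mean(0), f.min(0),f.max(0))
# rack walls tops
for yy in (.24,.05,-.14):
    m=(abs(P[...,1]-yy)<.03)&(P[...,2]>.19)&(P[...,2]<.204)&(P[...,0]>.57)&(P[...,0]<.9)&(hsv[...,1]>70)
    q=P[m]; 
    if len(q)>5: print('wall',len(q),q.mean(0),q.min(0),q.max(0),'yaw',np.degrees(np.arctan(np.polyfit(q[:,0],q[:,1],1)[0])))
E
python3 b.py
```

```text
handle 317 mean [0.3597 0.2851 0.0472] yaw 3.753599936677305 ext -0.04926955800256867 0.04654999655578895 -0.013071037848188204 0.013563426789089762 mid [0.3583 0.285 ] zmed 0.04735429318925344
rod 91 mean [0.4761 0.2923 0.0387] yaw 2.4161174233525005 ext -0.04984507802064306 0.05761006638734596 -0.0036160522101518016 0.004889439349813564 mid [0.48   0.2924] zmed 0.03908492790689744
tote0.68 1824 mean [0.7548 0.1483 0.0482] yaw -4.031899685915471 ext -0.09914752439220445 0.09077496815574077 -0.07631785124934602 0.08728319942268277 mid [0.7507 0.1486] zmed 0.03088409775792178
hook_grip0.66 541 mean [0.3867 0.285  0.0408] yaw 4.234619486143423 ext -0.07626839198098762 0.1485209719022484 -0.011368056378403043 0.024151388770805676 mid [0.4227 0.2877] zmed 0.04422453708394669
mat0.87 2585 mean [0.3714 0.295  0.0043] yaw -1.9980177834247481 ext -0.09997773660281424 0.10458095883243036 -0.0657273127844297 0.06730108707457991 mid [0.3737 0.295 ] zmed 0.003757828454769019
rail0.67 870 mean [0.6018 0.0446 0.0306] yaw -88.79317691892456 ext -0.19229081943836493 0.18193848258245013 -0.018472401441888237 0.032626237310076155 mid [0.6017 0.0498] zmed 0.033529659024907565
yellow 64 mean [0.6252 0.0956 0.0359] yaw -88.35082608989198 ext -0.13132816899877803 0.14029843466299838 -0.0030884381183920073 0.0038920695365842802 mid [0.6253 0.0911] zmed 0.03587507228588138
rim 93 [0.6875 0.0777 0.0753] [0.8271 0.2155 0.0929]
front rim 38 [-0.0301  0.6956] [0.6907 0.1635 0.0845] [0.6875 0.1144 0.0799] [0.693  0.2098 0.0896]
wall 358 [0.7222 0.2425 0.1987] [0.5792 0.2343 0.1903] [0.8884 0.2511 0.2036] yaw 1.5315023324018333
wall 342 [0.7232 0.0524 0.1993] [0.5848 0.0455 0.1906] [0.89   0.06   0.2038] yaw 1.366310863152337
wall 320 [ 0.7393 -0.1355  0.1989] [ 0.5889 -0.1425  0.1915] [ 0.8975 -0.1274  0.2039] yaw 1.5102494765304428
```

View pics/rackc.png

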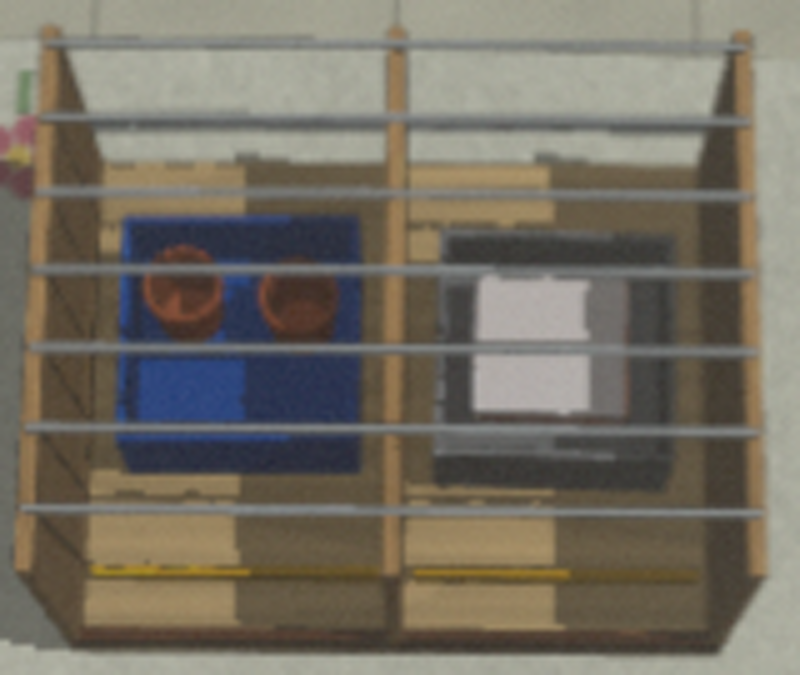

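View pics/hookc.png

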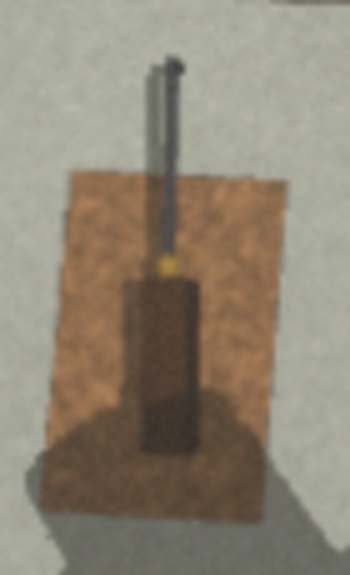

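```bash
cat > mv.py <<'E'
from h import *
import sys,ast
def plan(wps):
    s=r.get_state(); p=np.array(s['tcp_pos']); A=R.from_euler('xyz',s['eef_rot'],degrees=True)
    print('t',s['time_s'],p.round(4),np.round(s['eef_rot'],2),'F',np.round(s['contact_force'],2),'w',round(s['gripper_width'],4),'g',s['gripper_force'],'j',np.round(s['joints'],1))
    for x,y,z,yaw in wps:
        B=R.from_euler('xyz',[180,0,yaw],degrees=True)
        print((x,y,z,yaw),'travel',(A.inv().apply(np.array([x,y,z])-p)/.5).round(4).tolist(),'dr',((A.inv()*B).as_rotvec(degrees=True)/360).round(4).tolist())
plan(ast.literal_eval(sys.argv[1]))
E
python3 mv.py "[(.46,-.25,.30,-170),(.46,.15,.30,-176.8),(.358,.285,.2,-176.8),(.358,.285,.008,-176.8)]"
```

```text
t 1.35 [ 0.2051 -0.6431  0.2266] [-180.      0.   -162.31] F [ 1.14 -0.51  0.33] w 0.0876 g 0.0 j [-55.8  20.5   0.7  -0.  -70.1 -16.5]
(0.46, -0.25, 0.3, -170) travel [-0.7246, 0.594, -0.1468] dr [-0.0, 0.0, 0.0214]
(0.46, 0.15, 0.3, -176.8) travel [-0.9677, 1.3562, -0.1468] dr [-0.0, 0.0, 0.0403]
(0.358, 0.285, 0.2, -176.8) travel [-0.8554, 1.6754, 0.0531] dr [-0.0, 0.0, 0.0403]
(0.358, 0.285, 0.008, -176.8) travel [-0.8554, 1.6754, 0.4371] dr [-0.0, 0.0, 0.0403]
```

jog_arm:
  travel:
    - [-0.72, 0.59, -0.147]
    - [-0.72, 0.59, -0.147]
    - [-0.72, 0.59, -0.147]
    - [-0.72, 0.59, -0.147]
    - [-0.72, 0.59, -0.147]
    - [-0.72, 0.59, -0.147]
    - [-0.72, 0.59, -0.147]
    - [-0.85, 0.98, -0.147]
    - [-0.85, 0.98, -0.147]
    - [-0.85, 0.98, -0.147]
  dr:
    - [0, 0, 0.0403]
    - [0, 0, 0.0403]
    - [0, 0, 0.0403]
    - [0, 0, 0.0403]
    - [0, 0, 0.0403]
    - [0, 0, 0.0403]
    - [0, 0, 0.0403]
    - [0, 0, 0.0403]
    - [0, 0, 0.0403]
    - [0, 0, 0.0403]
  claw: [1, 1, 1, 1, 1, 1, 1, 1, 1, 1]

```text
time_s: 2.6
tcp_pos: [0.4566, -0.0928, 0.2994]
eef_rot: [180.0, 0.1, -176.8]
contact_force: [1.8, 0.7, -0.8]
gripper_width: 0.0878
gripper_force: 0.0
```

```bash
python3 mv.py "[(.46,.12,.30,-176.8),(.358,.285,.2,-176.8),(.358,.285,.12,-176.8)]"
```

```text
t 2.6 [ 0.4566 -0.0928  0.2994] [ 1.8000e+02  6.0000e-02 -1.7682e+02] F [ 1.76  0.71 -0.83] w 0.0878 g 0.0 j [ 12.8  -2.2 -17.5   0.  -74.6 -99.6]
(0.46, 0.12, 0.3, -176.8) travel [-0.0303, 0.4246, -0.0012] dr [0.0, 0.0002, -0.0001]
(0.358, 0.285, 0.2, -176.8) travel [0.1552, 0.7654, 0.1986] dr [0.0, 0.0002, -0.0001]
(0.358, 0.285, 0.12, -176.8) travel [0.1554, 0.7654, 0.3586] dr [0.0, 0.0002, -0.0001]
```

jog_arm:
  travel:
    - [-0.03, 0.42, 0]
    - [-0.03, 0.42, 0]
    - [-0.03, 0.42, 0]
    - [-0.03, 0.42, 0]
    - [0.155, 0.765, 0.2]
    - [0.155, 0.765, 0.2]
    - [0.155, 0.765, 0.2]
    - [0.155, 0.765, 0.36]
    - [0.155, 0.765, 0.36]
    - [0.155, 0.765, 0.36]
  dr:
    - [0, 0, 0]
    - [0, 0, 0]
    - [0, 0, 0]
    - [0, 0, 0]
    - [0, 0, 0]
    - [0, 0, 0]
    - [0, 0, 0]
    - [0, 0, 0]
    - [0, 0, 0]
    - [0, 0, 0]
  claw: [1, 1, 1, 1, 1, 1, 1, 1, 1, 1]

```text
time_s: 3.85
tcp_pos: [0.3569, 0.2818, 0.1172]
eef_rot: [-179.8, -0.2, -176.7]
contact_force: [0.8, -0.6, 1.0]
gripper_width: 0.0875
gripper_force: 0.0
```

```bash
python3 mv.py "[(.358,.285,.05,-176.8),(.358,.285,.008,-176.8)]"
```

```text
t 3.85 [0.3569 0.2818 0.1172] [-1.7975e+02 -1.6000e-01 -1.7674e+02] F [ 0.78 -0.62  1.  ] w 0.0875 g 0.0 j [  63.2    6.   -34.7   -0.   -49.7 -150. ]
(0.358, 0.285, 0.05, -176.8) travel [-0.0029, 0.0068, 0.1343] dr [-0.0007, -0.0004, 0.0002]
(0.358, 0.285, 0.008, -176.8) travel [-0.0031, 0.0072, 0.2183] dr [-0.0007, -0.0004, 0.0002]
```

jog_arm:
  travel:
    - [-0.003, 0.007, 0.134]
    - [-0.003, 0.007, 0.134]
    - [-0.003, 0.007, 0.216]
    - [-0.003, 0.007, 0.216]
    - [-0.003, 0.007, 0.216]
    - [-0.003, 0.007, 0.216]
    - [-0.003, 0.007, 0.216]
    - [-0.003, 0.007, 0.216]
    - [-0.003, 0.007, 0.216]
    - [-0.003, 0.007, 0.216]
  dr:
    - [-0.0007, -0.0004, 0]
    - [-0.0007, -0.0004, 0]
    - [-0.0007, -0.0004, 0]
    - [-0.0007, -0.0004, 0]
    - [-0.0007, -0.0004, 0]
    - [-0.0007, -0.0004, 0]
    - [-0.0007, -0.0004, 0]
    - [-0.0007, -0.0004, 0]
    - [-0.0007, -0.0004, 0]
    - [-0.0007, -0.0004, 0]
  claw: [1, 1, 1, 1, 0.1, 0.1, 0.1, 0.1, 0.1, 0.1]
  newtons: 45

```text
time_s: 5.1
tcp_pos: [0.3594, 0.2864, 0.0109]
eef_rot: [179.8, 0.1, -176.8]
contact_force: [-1.2, 1.0, -0.0]
gripper_width: 0.0329
gripper_force: 0.0
```

```bash
python3 mv.py "[(.358,.285,.1,-176.8),(.47,.147,.115,-178.5)]"
```

```text
t 5.1 [0.3594 0.2864 0.0109] [ 1.7976e+02  1.4000e-01 -1.7681e+02] F [-1.16  1.   -0.  ] w 0.0329 g 0.0 j [  63.2   15.8  -41.3    0.   -32.7 -150. ]
(0.358, 0.285, 0.1, -176.8) travel [0.0025, -0.0019, -0.1782] dr [0.0007, 0.0004, -0.0]
(0.47, 0.147, 0.115, -178.5) travel [-0.2059, -0.2898, -0.2089] dr [0.0007, 0.0004, 0.0047]
```

jog_arm:
  travel:
    - [0, 0, 0]
    - [0, 0, 0]
    - [0, 0, 0]
    - [0, 0, 0]
    - [0, 0, -0.02]
    - [0, 0, -0.06]
    - [0, 0, -0.1]
    - [0, 0, -0.14]
    - [0, 0, -0.18]
    - [0, 0, -0.18]
  dr:
    - [0, 0, 0]
    - [0, 0, 0]
    - [0, 0, 0]
    - [0, 0, 0]
    - [0, 0, 0]
    - [0, 0, 0]
    - [0, 0, 0]
    - [0, 0, 0]
    - [0, 0, 0]
    - [0, 0, 0]
  claw: [0.1, 0.1, 0.1, 0.1, 0.1, 0.1, 0.1, 0.1, 0.1, 0.1]
  newtons: 45

```text
time_s: 6.35
tcp_pos: [0.3598, 0.287, 0.1027]
eef_rot: [179.6, 0.3, -176.8]
contact_force: [0.1, -0.7, -2.1]
gripper_width: 0.0259
gripper_force: 45.0
```

```bash
cat > d.py <<'E'
from h import *
import sys
np.set_printoptions(precision=4,suppress=True)
s=r.get_state(); print(s['time_s'],s['tcp_pos'],s['eef_rot'],s['contact_force'],s['gripper_width'],s['gripper_force'])
for n in ['top','side']:
    c=r.capture(n); cv2.imwrite(f'pics/{n}_{sys.argv[1]}.png',c['pixels'][:,:,::-1])
    for t in sys.argv[2:]:
        for d in r.tip_of(t,n)[:2]: print(n,t,np.array(d['at']),round(d['conf'],2),dep(c,np.clip(d['at'],0,[559,419]))[0])
E
python3 d.py 1 claw_tip hook_grip
```

```text
6.35 [0.3598 0.287  0.1027] [ 179.5625    0.2575 -176.8087] [ 0.0913 -0.6821 -2.0626] 0.025942048683706354 44.981966614723206
top claw_tip [184.9 221.9] 0.56 [0.5408 0.3151 0.0007]
top claw_tip [386.3 275. ] 0.54 [ 0.4008 -0.2876  0.0009]
top hook_grip [187.6 277.7] 0.64 [0.3617 0.2392 0.2692]
side claw_tip [181.  193.9] 0.98 [0.53   0.2954 0.1071]
side hook_grip [143.  228.2] 0.58 [0.335  0.2765 0.1377]
```

```bash
python3 mv.py "[(.37,.139,.106,-178.5),(.46,.1405,.106,-178.5)]"
```

```text
t 6.65 [0.3589 0.2855 0.1002] [ 1.7982e+02  9.0000e-02 -1.7682e+02] F [ 0.65 -0.31 -0.86] w 0.026 g 44.98188257217407 j [  63.2    7.4  -35.8   -0.   -46.6 -150. ]
(0.37, 0.139, 0.106, -178.5) travel [-0.0058, -0.2938, -0.0125] dr [0.0005, 0.0003, 0.0047]
(0.46, 0.1405, 0.106, -178.5) travel [-0.1857, -0.3008, -0.0122] dr [0.0005, 0.0003, 0.0047]
```

jog_arm:
  travel:
    - [-0.06, -0.296, -0.01]
    - [-0.06, -0.296, -0.01]
    - [-0.06, -0.296, -0.01]
    - [-0.06, -0.296, -0.01]
    - [-0.186, -0.301, -0.01]
    - [-0.186, -0.301, -0.01]
    - [-0.186, -0.301, -0.01]
    - [-0.186, -0.301, -0.01]
    - [-0.186, -0.301, -0.01]
    - [-0.186, -0.301, -0.01]
  dr:
    - [0, 0, 0.0047]
    - [0, 0, 0.0047]
    - [0, 0, 0.0047]
    - [0, 0, 0.0047]
    - [0, 0, 0.0047]
    - [0, 0, 0.0047]
    - [0, 0, 0.0047]
    - [0, 0, 0.0047]
    - [0, 0, 0.0047]
    - [0, 0, 0.0047]
  claw: [0.1, 0.1, 0.1, 0.1, 0.1, 0.1, 0.1, 0.1, 0.1, 0.1]

```text
time_s: 7.9
tcp_pos: [0.4601, 0.1411, 0.1058]
eef_rot: [179.7, 0.2, -178.5]
contact_force: [-0.1, -0.6, -2.0]
gripper_width: 0.026
gripper_force: 45.0
```

```bash
python3 d.py 2 claw_tip lip; python3 mv.py "[(.50,.1415,.106,-178.5),(.529,.1424,.106,-178.5)]"
```

```text
7.9 [0.4601 0.1411 0.1058] [ 179.7208    0.1618 -178.4698] [-0.1433 -0.6222 -2.0111] 0.026022866645080165 44.98197913169861
top claw_tip [239.8 185.4] 0.47 [0.6234 0.142  0.1341]
top lip [242.8 171. ] 0.6 [0.6879 0.1432 0.0574]
top lip [385.8 274.8] 0.53 [ 0.4013 -0.2858  0.002 ]
side claw_tip [242.7 186.7] 0.9 [0.6844 0.1791 0.0646]
side claw_tip [273.  199.4] 0.39 [0.6095 0.0454 0.106 ]
side lip [255. 185.] 0.81 [0.6915 0.1405 0.0769]
side lip [235.8 190.2] 0.55 [0.4762 0.0874 0.213 ]
t 8.2 [0.4604 0.1409 0.1056] [ 1.7974e+02  1.4000e-01 -1.7851e+02] F [-0.21 -0.6  -1.25] w 0.0255 g 44.98193979263306 j [  40.4    9.1  -32.7   -0.2  -47.9 -128.8]
(0.5, 0.1415, 0.106, -178.5) travel [-0.0792, -0.0009, -0.0006] dr [0.0007, 0.0004, -0.0]
(0.529, 0.1424, 0.106, -178.5) travel [-0.1372, -0.0006, -0.0005] dr [0.0007, 0.0004, -0.0]
```

jog_arm:
  travel:
    - [-0.03, 0, 0]
    - [-0.06, 0, 0]
    - [-0.09, 0, 0]
    - [-0.115, 0, 0]
    - [-0.135, 0, 0]
    - [-0.135, 0, 0]
    - [-0.135, 0, 0]
    - [-0.135, 0, 0]
    - [-0.135, 0, 0]
    - [-0.135, 0, 0]
  dr:
    - [0, 0, 0]
    - [0, 0, 0]
    - [0, 0, 0]
    - [0, 0, 0]
    - [0, 0, 0]
    - [0, 0, 0]
    - [0, 0, 0]
    - [0, 0, 0]
    - [0, 0, 0]
    - [0, 0, 0]
  claw: [0.1, 0.1, 0.1, 0.1, 0.1, 0.1, 0.1, 0.1, 0.1, 0.1]

```text
time_s: 9.45
tcp_pos: [0.5278, 0.1428, 0.1059]
eef_rot: [179.7, 0.1, -178.5]
contact_force: [0.3, -0.7, -2.2]
gripper_width: 0.0257
gripper_force: 45.0
```

```bash
cat > e.py <<'E'
from h import *
import sys
np.set_printoptions(precision=4,suppress=True)
s=r.get_state(); print(s['time_s'],s['tcp_pos'],s['eef_rot'],s['contact_force'])
c=r.capture('top'); p=c['pixels']
V,U=np.mgrid[0:420,0:560]; P=dep(c,np.c_[U.ravel(),V.ravel()]).reshape(420,560,3)
m=(abs(P[...,1]-.145)<.02)&(P[...,2]>float(sys.argv[2]))&(P[...,2]<.15)&(P[...,0]>.58)
q=P[m]; q=q[np.argsort(q[:,0])]; print('rod far pts',q[-6:],len(q), 'yaw',np.degrees(np.arctan(np.polyfit(q[:,0],q[:,1],1)[0])))
hsv=cv2.cvtColor(p,cv2.COLOR_RGB2HSV).astype(int)
m=(hsv[...,0]>100)&(hsv[...,0]<130)&(hsv[...,1]>120)&(P[...,1]>.06)&(P[...,1]<.23)&(P[...,2]>.076)&(P[...,2]<.094)&(P[...,0]>.6)
f=P[m]; f=f[f[:,0]<f[:,0].min()+.012]; print('front rim',len(f),np.polyfit(f[:,1],f[:,0],1),f.mean(0),f.min(0),f.max(0))
o=cv2.resize(p[120:220,195:285,::-1],None,fx=6,fy=6,interpolation=cv2.INTER_CUBIC)
c=r.capture('side'); o2=cv2.resize(c['pixels'][130:250,190:300,::-1],(550,600),interpolation=cv2.INTER_CUBIC)[:,:]
o=cv2.resize(o,(400,444)); o2=cv2.resize(o2,(400,436)); h=np.zeros((444,800,3),np.uint8); h[:,:400]=o; h[:436,400:]=o2
cv2.imwrite(f'pics/e{sys.argv[1]}.png',h)
E
python3 e.py 1 .12
```

```text
9.45 [0.5278 0.1428 0.1059] [ 179.7348    0.1497 -178.4939] [ 0.3336 -0.6898 -2.2314]
rod far pts [[0.6999 0.1435 0.1233]
 [0.7004 0.1449 0.1393]
 [0.7011 0.148  0.137 ]
 [0.7028 0.1429 0.1324]
 [0.7039 0.1453 0.1377]
 [0.7052 0.1485 0.1333]] 14 yaw 0.14282881280595328
front rim 19 [-0.0221  0.694 ] [0.6912 0.1278 0.0825] [0.6884 0.1147 0.0765] [0.6937 0.1406 0.0878]
```

View pics/e1.png

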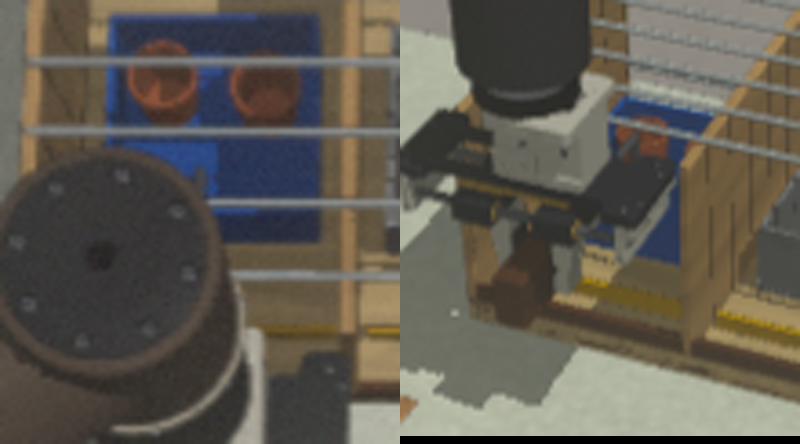

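jog_arm:
  travel:
    - [-0.006, 0, 0]
    - [-0.006, 0, 0]
    - [-0.006, 0, 0.01]
    - [-0.006, 0, 0.02]
    - [-0.006, 0, 0.03]
    - [-0.006, 0, 0.04]
    - [-0.006, 0, 0.05]
    - [-0.006, 0, 0.06]
    - [-0.006, 0, 0.07]
    - [-0.006, 0, 0.07]
  dr:
    - [0, 0, 0]
    - [0, 0, 0]
    - [0, 0, 0]
    - [0, 0, 0]
    - [0, 0, 0]
    - [0, 0, 0]
    - [0, 0, 0]
    - [0, 0, 0]
    - [0, 0, 0]
    - [0, 0, 0]
  claw: [0.1, 0.1, 0.1, 0.1, 0.1, 0.1, 0.1, 0.1, 0.1, 0.1]

```text
time_s: 10.8
tcp_pos: [0.5307, 0.1427, 0.0702]
eef_rot: [179.8, 0.1, -178.5]
contact_force: [0.0, -1.2, -2.1]
gripper_width: 0.026
gripper_force: 45.0
```

jog_arm:
  travel:
    - [0.005, 0, 0]
    - [0.01, 0, 0]
    - [0.015, 0, 0]
    - [0.02, 0, 0]
    - [0.027, 0, 0]
    - [0.034, 0, 0]
    - [0.042, 0, 0]
    - [0.05, 0, 0]
    - [0.058, 0, 0]
    - [0.066, 0, 0]
  dr:
    - [0, 0, 0]
    - [0, 0, 0]
    - [0, 0, 0]
    - [0, 0, 0]
    - [0, 0, 0]
    - [0, 0, 0]
    - [0, 0, 0]
    - [0, 0, 0]
    - [0, 0, 0]
    - [0, 0, 0]
  claw: [0.1, 0.1, 0.1, 0.1, 0.1, 0.1, 0.1, 0.1, 0.1, 0.1]

```text
time_s: 12.05
tcp_pos: [0.4979, 0.1422, 0.0708]
eef_rot: [179.7, 0.2, -178.5]
contact_force: [4.7, -0.3, -1.5]
gripper_width: 0.0259
gripper_force: 45.0
```

jog_arm:
  travel:
    - [0.006, 0, 0]
    - [0.012, 0, 0]
    - [0.018, 0, 0]
    - [0.024, 0, 0]
    - [0.03, 0, 0]
    - [0.035, 0, 0]
    - [0.04, 0, 0]
    - [0.044, 0, 0]
    - [0.047, 0, 0]
    - [0.05, 0, 0]
  dr:
    - [0, 0, 0]
    - [0, 0, 0]
    - [0, 0, 0]
    - [0, 0, 0]
    - [0, 0, 0]
    - [0, 0, 0]
    - [0, 0, 0]
    - [0, 0, 0]
    - [0, 0, 0]
    - [0, 0, 0]
  claw: [0.1, 0.1, 0.1, 0.1, 0.1, 0.1, 0.1, 0.1, 0.1, 0.1]

```text
time_s: 13.3
tcp_pos: [0.473, 0.1414, 0.0706]
eef_rot: [179.7, 0.1, -178.5]
contact_force: [4.6, 0.4, -0.5]
gripper_width: 0.0256
gripper_force: 45.0
```

```bash
python3 e.py 2 .1
```

```text
13.3 [0.473  0.1414 0.0706] [ 179.7421    0.144  -178.5052] [ 4.5873  0.3571 -0.4784]
rod far pts [[0.6361 0.1477 0.1017]
 [0.6366 0.1422 0.1004]
 [0.6395 0.1452 0.1003]
 [0.6481 0.1485 0.1007]
 [0.6481 0.1428 0.101 ]
 [0.6481 0.1456 0.1007]] 18 yaw 4.245728350159433
front rim 64 [-0.0373  0.6459] [0.6401 0.1545 0.0838] [0.6361 0.0894 0.0768] [0.6447 0.2099 0.0902]
```

View pics/e2.png

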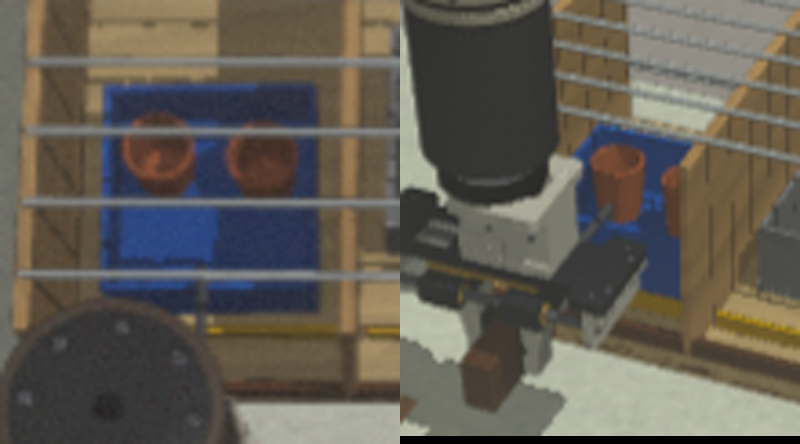

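jog_arm:
  travel:
    - [0.0015, 0, 0]
    - [0.003, 0, 0]
    - [0.0045, 0, 0]
    - [0.006, 0, 0]
    - [0.0075, 0, 0]
    - [0.009, 0, 0]
    - [0.0105, 0, 0]
    - [0.012, 0, 0]
    - [0.013, 0, 0]
    - [0.014, 0, 0]
  dr:
    - [0, 0, 0]
    - [0, 0, 0]
    - [0, 0, 0]
    - [0, 0, 0]
    - [0, 0, 0]
    - [0, 0, 0]
    - [0, 0, 0]
    - [0, 0, 0]
    - [0, 0, 0]
    - [0, 0, 0]
  claw: [0.1, 0.1, 0.1, 0.1, 0.1, 0.1, 0.1, 0.1, 0.1, 0.1]

```text
time_s: 14.65
tcp_pos: [0.466, 0.1412, 0.0706]
eef_rot: [179.7, 0.1, -178.5]
contact_force: [4.0, -0.3, -0.2]
gripper_width: 0.0258
gripper_force: 45.0
```

jog_arm:
  travel:
    - [0.0003, 0, 0]
    - [0.0006, 0, 0]
    - [0.0009, 0, 0]
    - [0.0012, 0, 0]
    - [0.0015, 0, 0]
    - [0.0018, 0, 0]
    - [0.0021, 0, 0]
    - [0.0024, 0, 0]
    - [0.0027, 0, 0]
    - [0.003, 0, 0]
  dr:
    - [0, 0, 0]
    - [0, 0, 0]
    - [0, 0, 0]
    - [0, 0, 0]
    - [0, 0, 0]
    - [0, 0, 0]
    - [0, 0, 0]
    - [0, 0, 0]
    - [0, 0, 0]
    - [0, 0, 0]
  claw: [0.1, 0.1, 0.1, 0.1, 0.1, 0.1, 0.1, 0.1, 0.1, 0.1]

```text
time_s: 15.9
tcp_pos: [0.4645, 0.1412, 0.0706]
eef_rot: [179.7, 0.1, -178.5]
contact_force: [4.2, -0.2, -1.8]
gripper_width: 0.026
gripper_force: 45.0
```

jog_arm:
  travel:
    - [0.0003, 0, 0]
    - [0.0006, 0, 0]
    - [0.0009, 0, 0]
    - [0.0012, 0, 0]
    - [0.0014, 0, 0]
    - [0.0016, 0, 0]
    - [0.0018, 0, 0]
    - [0.002, 0, 0]
    - [0.0022, 0, 0]
    - [0.0024, 0, 0]
  dr:
    - [0, 0, 0]
    - [0, 0, 0]
    - [0, 0, 0]
    - [0, 0, 0]
    - [0, 0, 0]
    - [0, 0, 0]
    - [0, 0, 0]
    - [0, 0, 0]
    - [0, 0, 0]
    - [0, 0, 0]
  claw: [0.1, 0.1, 0.1, 0.1, 0.1, 0.1, 0.1, 0.1, 0.1, 0.1]

```text
time_s: 17.15
tcp_pos: [0.4633, 0.1411, 0.0705]
eef_rot: [179.7, 0.1, -178.5]
contact_force: [3.8, -0.7, -0.3]
gripper_width: 0.0259
gripper_force: 45.0
```

jog_arm:
  travel:
    - [0.0002, 0, 0]
    - [0.0004, 0, 0]
    - [0.0006, 0, 0]
    - [0.0008, 0, 0]
    - [0.001, 0, 0]
    - [0.0012, 0, 0]
    - [0.0014, 0, 0]
    - [0.0016, 0, 0]
    - [0.0018, 0, 0]
    - [0.002, 0, 0]
  dr:
    - [0, 0, 0]
    - [0, 0, 0]
    - [0, 0, 0]
    - [0, 0, 0]
    - [0, 0, 0]
    - [0, 0, 0]
    - [0, 0, 0]
    - [0, 0, 0]
    - [0, 0, 0]
    - [0, 0, 0]
  claw: [0.1, 0.1, 0.1, 0.1, 0.1, 0.1, 0.1, 0.1, 0.1, 0.1]

```text
time_s: 18.4
tcp_pos: [0.4624, 0.1412, 0.0706]
eef_rot: [179.7, 0.1, -178.5]
contact_force: [4.9, 0.2, -0.7]
gripper_width: 0.025
gripper_force: 45.0
```

jog_arm:
  travel:
    - [0.0002, 0, 0]
    - [0.0004, 0, 0]
    - [0.0006, 0, 0]
    - [0.0008, 0, 0]
    - [0.001, 0, 0]
    - [0.0012, 0, 0]
    - [0.0014, 0, 0]
    - [0.0016, 0, 0]
    - [0.0018, 0, 0]
    - [0.002, 0, 0]
  dr:
    - [0, 0, 0]
    - [0, 0, 0]
    - [0, 0, 0]
    - [0, 0, 0]
    - [0, 0, 0]
    - [0, 0, 0]
    - [0, 0, 0]
    - [0, 0, 0]
    - [0, 0, 0]
    - [0, 0, 0]
  claw: [0.1, 0.1, 0.1, 0.1, 0.1, 0.1, 0.1, 0.1, 0.1, 0.1]

```text
time_s: 19.65
tcp_pos: [0.4615, 0.1412, 0.0706]
eef_rot: [179.7, 0.2, -178.5]
contact_force: [6.6, 0.8, -2.0]
gripper_width: 0.0256
gripper_force: 45.0
```

jog_arm:
  travel:
    - [0.0002, 0, 0]
    - [0.0004, 0, 0]
    - [0.0006, 0, 0]
    - [0.0008, 0, 0]
    - [0.001, 0, 0]
    - [0.001, 0, 0]
    - [0.001, 0, 0]
    - [0.001, 0, 0]
    - [0.001, 0, 0]
    - [0.001, 0, 0]
  dr:
    - [0, 0, 0]
    - [0, 0, 0]
    - [0, 0, 0]
    - [0, 0, 0]
    - [0, 0, 0]
    - [0, 0, 0]
    - [0, 0, 0]
    - [0, 0, 0]
    - [0, 0, 0]
    - [0, 0, 0]
  claw: [0.1, 0.1, 0.1, 0.1, 0.1, 0.1, 0.1, 0.1, 0.1, 0.1]

```text
time_s: 20.9
tcp_pos: [0.4615, 0.1413, 0.0707]
eef_rot: [179.7, 0.2, -178.5]
contact_force: [7.2, -0.7, -3.0]
gripper_width: 0.0258
gripper_force: 45.0
```

```bash
python3 e.py 3 .1; python3 -c "
from plant import r
print(r.get_state()['contact_force'],r.get_state()['moment'])"
```

```text
20.9 [0.4615 0.1413 0.0707] [ 179.7186    0.1997 -178.5037] [ 7.1915 -0.7171 -3.0233]
rod far pts [[0.6218 0.1443 0.101 ]
 [0.6246 0.1472 0.1011]
 [0.6305 0.1475 0.1009]
 [0.6332 0.1447 0.102 ]
 [0.6336 0.142  0.1009]
 [0.6356 0.1447 0.1037]] 16 yaw 1.429725068437207
front rim 97 [-0.025   0.6337] [0.6298 0.1555 0.0833] [0.6256 0.0806 0.0764] [0.6362 0.2096 0.091 ]
[ 8.05343783 -0.82948453 -3.10952709] [-0.14329788 -2.75743898 -0.01552101]
```

jog_arm:
  travel:
    - [0.0003, 0, 0]
    - [0.0006, 0, 0]
    - [0.0009, 0, 0]
    - [0.0012, 0, 0]
    - [0.0015, 0, 0]
    - [0.0015, 0, 0]
    - [0.0015, 0, 0]
    - [0.0015, 0, 0]
    - [0.0015, 0, 0]
    - [0.0015, 0, 0]
  dr:
    - [0, 0, 0]
    - [0, 0, 0]
    - [0, 0, 0]
    - [0, 0, 0]
    - [0, 0, 0]
    - [0, 0, 0]
    - [0, 0, 0]
    - [0, 0, 0]
    - [0, 0, 0]
    - [0, 0, 0]
  claw: [0.1, 0.1, 0.1, 0.1, 0.1, 0.1, 0.1, 0.1, 0.1, 0.1]

```text
time_s: 22.25
tcp_pos: [0.4614, 0.1416, 0.0708]
eef_rot: [179.7, 0.3, -178.5]
contact_force: [11.1, -0.9, -3.5]
gripper_width: 0.0256
gripper_force: 45.0
```

jog_arm:
  travel:
    - [0.0003, 0, 0]
    - [0.0005, 0, 0]
    - [0.0005, 0, 0]
    - [0.0005, 0, 0]
    - [0.0005, 0, 0]
    - [0.0005, 0, 0]
    - [0.0005, 0, 0]
    - [0.0005, 0, 0]
    - [0.0005, 0, 0]
    - [0.0005, 0, 0]
  dr:
    - [0, 0, 0]
    - [0, 0, 0]
    - [0, 0, 0]
    - [0, 0, 0]
    - [0, 0, 0]
    - [0, 0, 0]
    - [0, 0, 0]
    - [0, 0, 0]
    - [0, 0, 0]
    - [0, 0, 0]
  claw: [0.1, 0.1, 0.1, 0.1, 0.1, 0.1, 0.1, 0.1, 0.1, 0.1]

```text
time_s: 23.5
tcp_pos: [0.4612, 0.1416, 0.0708]
eef_rot: [179.7, 0.3, -178.5]
contact_force: [11.6, -0.5, -5.1]
gripper_width: 0.0257
gripper_force: 45.0
```

```bash
python3 e.py 4 .1; python3 mv.py "[]"
```

```text
23.5 [0.4612 0.1416 0.0708] [ 179.6957    0.2682 -178.5029] [11.5905 -0.451  -5.0505]
rod far pts [[0.623  0.1437 0.1078]
 [0.6272 0.1472 0.1024]
 [0.6278 0.1446 0.1004]
 [0.6336 0.1449 0.1004]
 [0.6338 0.1421 0.1001]
 [0.6366 0.1422 0.1006]] 21 yaw 1.1496986054725895
front rim 92 [-0.0216  0.6331] [0.6297 0.1574 0.0839] [0.6252 0.0776 0.0766] [0.6359 0.2095 0.0908]
t 23.6 [0.4613 0.1416 0.0709] [ 179.69    0.27 -178.5 ] F [11.98  0.04 -4.71] w 0.026 g 44.992207288742065 j [ 4.040e+01  1.190e+01 -3.500e+01 -1.000e-01 -4.270e+01 -1.289e+02]
```

View pics/e4.png

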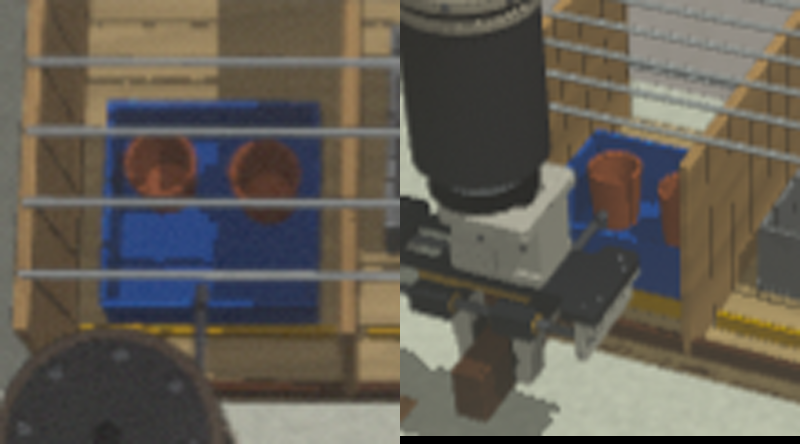

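jog_arm:
  travel:
    - [-0.004, 0, 0]
    - [-0.008, 0, 0]
    - [-0.012, 0, 0]
    - [-0.018, 0, 0]
    - [-0.018, 0, -0.02]
    - [-0.018, 0, -0.04]
    - [-0.018, 0, -0.06]
    - [-0.018, 0, -0.08]
    - [-0.018, 0, -0.08]
    - [-0.018, 0, -0.08]
  dr:
    - [0, 0, 0]
    - [0, 0, 0]
    - [0, 0, 0]
    - [0, 0, 0]
    - [0, 0, 0]
    - [0, 0, 0]
    - [0, 0, 0]
    - [0, 0, 0]
    - [0, 0, 0]
    - [0, 0, 0]
  claw: [0.1, 0.1, 0.1, 0.1, 0.1, 0.1, 0.1, 0.1, 0.1, 0.1]

```text
time_s: 24.85
tcp_pos: [0.4685, 0.141, 0.1104]
eef_rot: [179.7, 0.1, -178.5]
contact_force: [-0.4, 0.1, -1.9]
gripper_width: 0.0257
gripper_force: 45.0
```

```bash
python3 e.py 5 .12; python3 mv.py "[(.39,.139,.112,-178.5),(.36,.286,.09,-176.8),(.36,.286,.016,-176.8),(.36,.286,.0105,-176.8)]"
```

```text
24.85 [0.4685 0.141  0.1104] [ 179.7401    0.1256 -178.5136] [-0.378   0.0783 -1.9166]
rod far pts [[0.6402 0.1446 0.139 ]
 [0.6405 0.1419 0.1382]
 [0.6413 0.1441 0.1451]
 [0.6434 0.1421 0.138 ]
 [0.6435 0.1477 0.137 ]
 [0.6465 0.1451 0.1368]] 44 yaw 3.8244058587204957
front rim 54 [-0.0327  0.6349] [0.6308 0.1251 0.0841] [0.6273 0.0805 0.0769] [0.634  0.1664 0.0891]
t 24.95 [0.4684 0.1409 0.1102] [ 1.7976e+02  1.0000e-01 -1.7851e+02] F [ 0.37 -0.15 -3.04] w 0.0254 g 44.982004165649414 j [  39.7    9.5  -31.5   -0.2  -48.9 -128.1]
(0.39, 0.139, 0.112, -178.5) travel [0.1569, 0.0002, -0.0039] dr [0.0007, 0.0003, -0.0]
(0.36, 0.286, 0.09, -176.8) travel [0.2093, 0.2955, 0.0412] dr [0.0007, 0.0003, -0.0048]
(0.36, 0.286, 0.016, -176.8) travel [0.2096, 0.2949, 0.1892] dr [0.0007, 0.0003, -0.0048]
(0.36, 0.286, 0.0105, -176.8) travel [0.2096, 0.2949, 0.2002] dr [0.0007, 0.0003, -0.0048]
```

jog_arm:
  travel:
    - [0.05, 0, 0]
    - [0.1, 0, 0]
    - [0.155, 0, 0]
    - [0.155, 0, 0]
    - [0.209, 0.295, 0.04]
    - [0.209, 0.295, 0.04]
    - [0.209, 0.295, 0.04]
    - [0.209, 0.295, 0.04]
    - [0.209, 0.295, 0.1]
    - [0.209, 0.295, 0.1]
  dr:
    - [0, 0, 0]
    - [0, 0, 0]
    - [0, 0, 0]
    - [0, 0, 0]
    - [0, 0, -0.0048]
    - [0, 0, -0.0048]
    - [0, 0, -0.0048]
    - [0, 0, -0.0048]
    - [0, 0, -0.0048]
    - [0, 0, -0.0048]
  claw: [0.1, 0.1, 0.1, 0.1, 0.1, 0.1, 0.1, 0.1, 0.1, 0.1]

```text
time_s: 26.2
tcp_pos: [0.3599, 0.2842, 0.0594]
eef_rot: [180.0, -0.0, -176.8]
contact_force: [0.3, -0.5, -2.1]
gripper_width: 0.0258
gripper_force: 45.0
```

```bash
python3 mv.py "[(.36,.286,.0105,-176.8)]"
```

```text
t 26.2 [0.3599 0.2842 0.0594] [ 179.97   -0.   -176.82] F [ 0.31 -0.55 -2.1 ] w 0.0258 g 44.98192012310028 j [  63.    11.   -38.4   -0.   -40.6 -149.8]
(0.36, 0.286, 0.0105, -176.8) travel [-0.0004, 0.0036, 0.0978] dr [0.0001, -0.0, -0.0001]
```

Lower to just above the mat, then ease down until contact shows.

jog_arm:
  travel:
    - [0, 0.003, 0.03]
    - [0, 0.003, 0.06]
    - [0, 0.003, 0.08]
    - [0, 0.003, 0.088]
    - [0, 0.003, 0.091]
    - [0, 0.003, 0.093]
    - [0, 0.003, 0.095]
    - [0, 0.003, 0.095]
    - [0, 0.003, 0.095]
    - [0, 0.003, 0.095]
  dr:
    - [0, 0, 0]
    - [0, 0, 0]
    - [0, 0, 0]
    - [0, 0, 0]
    - [0, 0, 0]
    - [0, 0, 0]
    - [0, 0, 0]
    - [0, 0, 0]
    - [0, 0, 0]
    - [0, 0, 0]
  claw: [0.1, 0.1, 0.1, 0.1, 0.1, 0.1, 0.1, 0.1, 0.1, 0.1]

```text
time_s: 27.45
tcp_pos: [0.3605, 0.2878, 0.0135]
eef_rot: [179.7, 0.1, -176.8]
contact_force: [0.2, 0.3, -3.3]
gripper_width: 0.0256
gripper_force: 45.0
```

jog_arm:
  travel:
    - [0, 0, 0.001]
    - [0, 0, 0.002]
    - [0, 0, 0.003]
    - [0, 0, 0.004]
    - [0, 0, 0.005]
    - [0, 0, 0.005]
    - [0, 0, 0.005]
    - [0, 0, 0.005]
    - [0, 0, 0.005]
    - [0, 0, 0.005]
  dr:
    - [0, 0, 0]
    - [0, 0, 0]
    - [0, 0, 0]
    - [0, 0, 0]
    - [0, 0, 0]
    - [0, 0, 0]
    - [0, 0, 0]
    - [0, 0, 0]
    - [0, 0, 0]
    - [0, 0, 0]
  claw: [0.1, 0.1, 0.1, 0.1, 0.1, 0.1, 0.1, 0.1, 0.1, 0.1]

```text
time_s: 28.7
tcp_pos: [0.3605, 0.2878, 0.011]
eef_rot: [179.7, 0.1, -176.8]
contact_force: [0.2, 0.1, -2.7]
gripper_width: 0.0256
gripper_force: 45.0
```

jog_arm:
  travel:
    - [0, 0, 0.0005]
    - [0, 0, 0.001]
    - [0, 0, 0.0015]
    - [0, 0, 0.002]
    - [0, 0, 0.002]
    - [0, 0, 0.002]
    - [0, 0, 0.002]
    - [0, 0, 0.002]
    - [0, 0, 0.002]
    - [0, 0, 0.002]
  dr:
    - [0, 0, 0]
    - [0, 0, 0]
    - [0, 0, 0]
    - [0, 0, 0]
    - [0, 0, 0]
    - [0, 0, 0]
    - [0, 0, 0]
    - [0, 0, 0]
    - [0, 0, 0]
    - [0, 0, 0]
  claw: [0.1, 0.1, 0.1, 0.1, 0.1, 0.1, 0.1, 0.1, 0.1, 0.1]

```text
time_s: 29.95
tcp_pos: [0.3606, 0.2878, 0.0108]
eef_rot: [179.7, 0.2, -176.8]
contact_force: [-4.9, -2.2, 13.5]
gripper_width: 0.0257
gripper_force: 45.0
```

jog_arm:
  travel:
    - [0, 0, -0.0008]
    - [0, 0, -0.0008]
    - [0, 0, -0.0008]
    - [0, 0, -0.0008]
    - [0, 0, -0.0008]
    - [0, 0, -0.0008]
    - [0, 0, -0.0008]
    - [0, 0, -0.0008]
    - [0, 0, -0.0008]
    - [0, 0, -0.0008]
  dr:
    - [0, 0, 0]
    - [0, 0, 0]
    - [0, 0, 0]
    - [0, 0, 0]
    - [0, 0, 0]
    - [0, 0, 0]
    - [0, 0, 0]
    - [0, 0, 0]
    - [0, 0, 0]
    - [0, 0, 0]
  claw: [0.1, 0.1, 0.4, 0.5, 0.6, 0.7, 0.8, 0.9, 0.9, 0.9]

```text
time_s: 31.2
tcp_pos: [0.3605, 0.2878, 0.0104]
eef_rot: [179.7, 0.1, -176.8]
contact_force: [-0.3, 0.5, -0.1]
gripper_width: 0.079
gripper_force: 0.0
```

jog_arm:
  travel:
    - [0, 0, 0]
    - [0, 0, 0]
    - [0, 0, 0]
    - [0, 0, 0]
    - [0, 0, 0]
    - [0, 0, -0.05]
    - [0, 0, -0.12]
    - [0, 0, -0.2]
    - [0, 0, -0.3]
    - [0, 0, -0.4]
  dr:
    - [0, 0, 0]
    - [0, 0, 0]
    - [0, 0, 0]
    - [0, 0, 0]
    - [0, 0, 0]
    - [0, 0, 0]
    - [0, 0, 0]
    - [0, 0, 0]
    - [0, 0, 0]
    - [0, 0, 0]
  claw: [0.9, 0.9, 0.9, 0.9, 0.9, 0.9, 0.9, 0.9, 0.9, 0.9]

```text
time_s: 32.45
tcp_pos: [0.3599, 0.2865, 0.212]
eef_rot: [179.7, 0.1, -176.8]
contact_force: [0.5, 0.6, -0.5]
gripper_width: 0.0789
gripper_force: 0.0
```

```bash
python3 d.py 9 hook_grip claw_tip lip front_left front_right; python3 mv.py "[(.40,-.2,.3,-176.8)]"
```

```text
32.45 [0.3599 0.2865 0.212 ] [ 179.7479    0.1396 -176.7801] [ 0.4729  0.6113 -0.457 ] 0.078935023822857 0.0
top hook_grip [187.6 281.4] 0.75 [0.3511 0.2285 0.3181]
top hook_grip [155.7 194.5] 0.35 [0.6074 0.3925 0.0648]
top claw_tip [190.9 226.1] 0.65 [0.5282 0.2955 0.0032]
top lip [239.6 185.7] 0.65 [0.6509 0.1534 0.0275]
top front_left [222.6 194.7] 0.9 [0.6216 0.2025 0.028 ]
top front_right [261.7 194.1] 0.91 [0.6242 0.0858 0.0392]
side hook_grip [150.3 250.8] 0.56 [0.3491 0.2832 0.0471]
side hook_grip [243.5 192.9] 0.46 [0.632  0.1495 0.0842]
side claw_tip [185.4 219.1] 0.97 [0.5458 0.3059 0.    ]
side lip [240.5 194.8] 0.74 [0.6279 0.1576 0.0778]
side front_left [226.1 200.2] 0.85 [0.6262 0.2071 0.0447]
side front_right [264.  211.2] 0.78 [0.6287 0.0829 0.0388]
t 33.05 [0.36   0.2867 0.2097] [ 1.7982e+02  1.0000e-01 -1.7678e+02] F [ 0.65 -0.04  0.3 ] w 0.0787 g 0.0 j [  63.2    0.5  -26.8   -0.   -62.5 -149.9]
(0.4, -0.2, 0.3, -176.8) travel [-0.0256, -0.9757, -0.1837] dr [0.0005, 0.0003, 0.0001]
```

View pics/side_9.png

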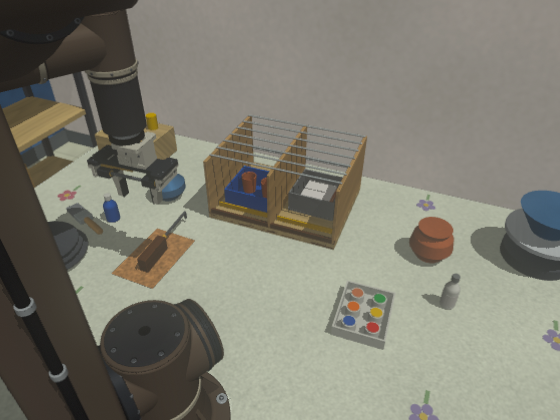

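The picture shows the hook standing on the mat around (152,252). The blue tote is against the yellow strip at (245,210) with its cups upright, the strip is in place, and the gripper is clear of everything. Handing in.

```bash
python3 -c "
from plant import r
print(r.close_job())"
```

```text
the job is handed in; nothing more can be done
None
```

The blue tote is up square against the yellow stop strip, held there for over a second with a light pull of an estimated 7 N on the strip. Both cups are standing, the hook is back on the mat and released, and the job was handed in at about 33 s; no verdict came back.

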